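# Spin check of an inertia disc and braking it on its index mark

### The job

Flick the aluminium disc of the inertia unit with a fingertip so that it turns at a quarter turn a second or faster, either way round, and let it run free with your hand off it for three seconds to check the bearing. Then brake it with a fingertip so that it comes to rest with its red mark against the yellow index plate, and finish with the fingertip still resting lightly on the disc, holding it there for the encoder to be zeroed. Do not lift or shift the unit, be gentle with its bearing, and leave the other things on the bench alone.

Things in the scene. Friction and masses are not known exactly. Their poses are not given: they have to be found in the camera images.
- unit: inertia unit, 5 kg, loose on four rubber feet (slides if pushed with some 25 N): grey base plate, -115 to +155 mm in its own x, +-110 mm in y, top 16 mm above the table, with an upright blue motor 100 mm across. Origin on the disc's axis at table height, z up; its +x points to the index plate
- disc: bare aluminium disc, 210 mm across, 8 mm thick, flat top 92 mm above the table, 0.9 kg (0.0046 kg m2, -20 to +30 %), turns level without end stops in a very free bearing: loses only about 0.1 rad/s each second. Origin on the axis at its underside, z up, its +x points to the red mark. Top clear from 67 to 105 mm off the axis; in the middle a hub 38 mm across, 9 mm high
- mark (a point): outer end of the red mark, a line 8 mm wide and 50 mm long painted radially on the disc's top face. The point lies on the top edge of the rim, 105 mm from the axis, 92 mm above the table, and turns with the disc. A fingertip pressing with about 5 N on the disc's clear outer face stops it from 2 rad/s in under 0.1 s
- index (a point): middle of the inner edge of the yellow index plate, 108 mm from the axis, level with the disc's top face (92 mm above the table). The plate is fixed to the unit just outside the rim, 28 mm wide along the rim, 28 mm deep, with a black centre line; x points outwards from the axis, y along the rim
- stud_l (a point): middle of the top of one of two brass weights screwed upright on the disc: 24 mm across, 18 mm high, top 110 mm above the table, 55 mm from the axis, a quarter turn anticlockwise (seen from above) of the red mark. A fingertip can push against its side
- stud_r (a point): the same for the other brass weight, a quarter turn clockwise of the red mark, opposite to stud_l
- weight_a: spare brass weight (bystander), plain cylinder 24 mm across, 18 mm high, standing on the table beside the unit; origin at the centre of its underside
- weight_b: second spare brass weight (bystander), same as weight_a
- multimeter: yellow hand-held multimeter (bystander) lying face up, 190 x 92 x 53 mm; origin at the centre of its underside
- button_station: black push-button box with a green and a red button (bystander), 150 x 75 x 68 mm; origin at the centre of its underside
- contactor: white and grey contactor (bystander), 74 x 45 x 83 mm high; origin at the centre of its underside
- screwdriver: screwdriver with a red handle (bystander) lying on the table; origin at its underside
- tachometer: grey and black hand tachometer (bystander) lying on the table, about 178 x 58 x 34 mm; origin on its underside
- screw_tray: blue open tray of screws (bystander), 120 x 85 x 30 mm; origin at the centre of its underside

How it is judged (in metres and radians):
On the way:
1. the disc runs free: touched by nothing and turning at a quarter turn a second or faster for two and a half seconds on end (angular speed of disc above 1.45 rad/s and contact force between disc and anything else below 0.05 N), for 2.5 s.
At the end, for the whole second after the job is handed in: The disc stands still (under 0.05 rad/s) with the outer end of its red mark within the width of the yellow index plate (14 mm either side of its centre line), and the fingers still rest on the disc with 0.3 to 25 N (y of mark in the frame of index between -0.014 and 0.014 m and horizontal distance between mark and index below 0.03 m and angular speed of disc below 0.05 rad/s and contact force between the fingers and disc between 0.3 and 25 N); the arm keeps its last pose, push and grip.
It fails at once if the unit is shifted by more than 15 mm (distance of unit from where it was at the start of the episode above 0.015 m).
It fails at once if the unit is lifted or tipped (height (world z) of unit above 0.006 m or angle between unit's own z axis and vertical above 0.05 rad).
It fails at once if the disc is struck or pressed with more than 100 N, which would harm its bearing (contact force between any of the fingers, the arm and disc above 100 N).
It fails at once if another thing on the bench is moved by more than 15 mm (distance of any of weight_a, weight_b, multimeter, button_station, contactor, screwdriver, tachometer, screw_tray from where it was at the start of the episode above 0.015 m).
It also fails if it takes over 43 s, if anything falls off the work surface, if the arm or the gripper's body presses on something with over 40 N, if the wrist force passes 120 N, or if a joint passes its speed limit or range.

### The arm

A 6-joint arm with a two-finger parallel gripper is mounted at the origin on the work surface. World frame = base frame: x ahead of the robot, y to its left, z up, the work surface at z = 0. Lengths are in mm, angles in rad, forces in N, time in s.
With the tool pointing down it reaches from about 375 to 975 mm from the base axis. Payload 3.8 kg.
Tool frame: the origin (TCP) lies at the very end of the fingers, on their centre line; the grasp point (between the pads) lies env.grip_point_offset behind it (env.grip_point_offset is the distance from the TCP to the grasp point, in mm); z points along the fingers, y is the direction in which the jaws open and shut (so a half turn about z gives the same grasp; the last joint's range is limited). The gripper opens to 88 mm and grips with 3 to 60 N. Pads are 18 mm wide; open, the fingers measure 123 mm over their backs; the gripper's body (75 mm by 187 mm) begins 45 mm behind the grasp point.
Start: joints at [1.148, 0.264, 1.604, -0, 1.274, -0.037], TCP at [254, 625.381, 238.706] pointing down, gripper open.
Joint ranges: [-2.63, 2.63], [-0.94, 2.18], [0.31, 2.57], [-1.31, 4.45], [0, 2.66], [-2.55, 2.55]. Speed limits (rad/s): [2.57, 2.57, 3.14, 3.14, 3.14, 3.14].

### API

Orientations are given as a unit quaternion [x, y, z, w].
In Python, from bench import env, cams, order gives the robot as it stands.
- The arm moves only by the tool send_rows, never from a script. Its argument "series" is a list of rows, each an object of numbers: "dx", "dy", "dz": the shift along the tool's x, y, z in cm; "spin": the turn about the tool's z in degrees; "grip": the opening, from 0 (shut) to 1 (fully open). In form: [{"dx": .., "dy": .., "dz": .., "spin": .., "grip": ..}, ...]. A call has 1 to 8 rows; each row is the pose to reach, as a shift and turn from the pose commanded when the call began, along the tool's axes at that moment; what a row does not reach only later rows make up. A row lasts 1/12 s, in which the tool goes at most 41.7 mm and 7.16 degrees, less where a joint would pass 70% of its speed; a pose out of reach is approached as far as the arm can. A call with a gripper value outside its range is refused whole. The fingers move at their own pace and stop on an object; "grip_force" is the grip in N (left out, the last holds). Time passes only in rows, so rows that repeat a pose let the fingers close. It gives the time, the measured TCP pose, the force and the opening at its end, in the units of the state.
- env.get_state(): the state, without advancing time (a new reading comes with each control period).
- cams.grab_frame(name): name is "scene" or "top"; returns the picture (420x560x3 uint8, blue, green, red); there is no depth.
- cams.get_calibration(name): a dict with "fx", "fy", "cx", "cy" (pixels), "rvec" (rotation vector, rad) and "tvec" (3), from world to camera coordinates, as OpenCV has them. Camera axes: x right, y down, z forward; pixel columns grow to the right and rows downward; lengths in mm; the calibration is good to about 2 mm. A picture is of the moment at which its call begins. get_calibration takes no time and is no camera call.
- order.close_job(): hands the job in, once; it reports no verdict.
The state is a dict: "clock": time; "joint_pos": joint angles; "qd": joint speeds; "joint_efforts": joint torques, N m; "position": TCP position; "tool_rot": TCP orientation; "wrist_force": force on the tool from outside, world axes, zero at the start; "wrist_torque": the same for the moment, N m; "grip_width": finger opening in mm.
Only numpy, scipy, OpenCV 4.12 (cv2) and the standard library are available. Lean on these libraries where they do the work, as an engineer would, in place of code of your own. Each camera call takes 0.05 s, during which the arm holds its last target.

## Working session

There is one attempt and no reset: what is moved stays moved. The work goes in short steps, Python scripts to look and compute and a tool call to move; the robot and the scene stay as the last step left them, time stands still between calls to the robot, and variables do not carry over. Pictures are saved under pics/ and viewed, and the job is handed in when it is done.

Besides the shell and the picture viewer there is one more tool, called after "Emit:" as a command line: name --argument value ..., lists and objects as JSON in quotes. send_rows: Moves the arm, as the interface text tells. Its arguments: {"type":"object","properties":{"series":{"type":"array"},"grip_force":{"type":"number"}},"required":["series"]}

```bash
ls; mkdir -p pics; python3 - <<'E'
from bench import env,cams,order
import cv2
s=env.get_state();print(s, env.grip_point_offset)
for n in("scene","top"):
    cv2.imwrite(f"pics/{n}0.png",cams.grab_frame(n));print(n,cams.get_calibration(n))
E
```

```text
pics
{'clock': 0.0, 'joint_pos': array([ 1.14809642e+00,  2.64756291e-01,  1.60534901e+00,  6.39271999e-06,
        1.27368531e+00, -3.68889668e-02]), 'qd': array([-0.00133684,  0.00123394, -0.00204754,  0.00028234, -0.0017578 ,
        0.00133628]), 'joint_efforts': array([ 3.92136917e-04, -5.02118790e+01, -3.56871772e+01,  7.27810222e-02,
        2.94622639e-02, -2.14130273e-04]), 'position': array([253.71657799, 624.75032701, 237.39937637]), 'tool_rot': array([ 1.91712085e-01,  9.81450594e-01, -1.06939385e-03, -2.53297372e-04]), 'wrist_force': array([ 0.49531845, -0.09138903, -0.08216833]), 'wrist_torque': array([-0.02535706, -0.03098175,  0.04061559]), 'grip_width': 88.2512260395549} 18.700000000000003
scene {'fx': 509.2742426248768, 'fy': 509.2742426248768, 'cx': 274.9347579917977, 'cy': 204.6904162624926, 'rvec': array([ 0.89795489,  2.40527528, -1.17214872]), 'tvec': array([ 397.56869394, -146.58762156, 1662.70647938])}
top {'fx': 389.9595254144219, 'fy': 389.9595254144219, 'cx': 282.8642987662193, 'cy': 207.42460040377276, 'rvec': array([ 2.12564968, -2.16518687,  0.1264573 ]), 'tvec': array([  37.28218527,  516.10662366, 1096.22617779])}
```

View pics/scene0.png

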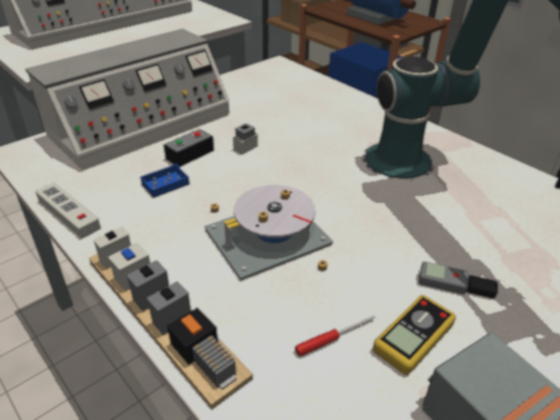

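View pics/top0.png

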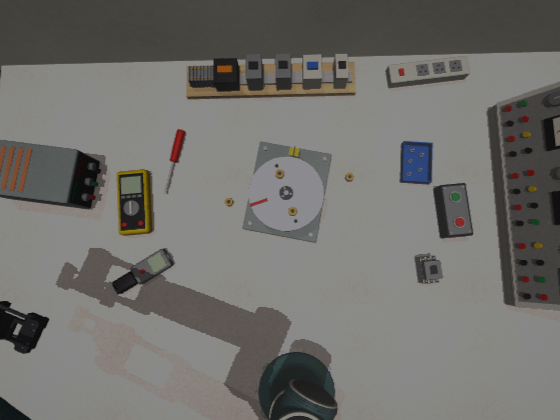

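The top view shows the disc centred near (287,193), the red mark's outer end near (250,205), the index plate near (294,152) and the studs at (280,174) and (293,211). The spare weights are at (229,202) and (349,177).

```bash
cat > h.py <<'E'
from bench import env,cams,order
import cv2,numpy as np
def ray(n,uv,z):
    c=cams.get_calibration(n);R=cv2.Rodrigues(c["rvec"])[0];t=c["tvec"]
    uv=np.atleast_2d(uv).astype(float)
    d=np.c_[(uv[:,0]-c["cx"])/c["fx"],(uv[:,1]-c["cy"])/c["fy"],np.ones(len(uv))]@R
    o=-R.T@t
    return (o+d*((z-o[2])/d[:,2])[:,None])[:,:2]
def proj(n,p):
    c=cams.get_calibration(n);K=np.array([[c["fx"],0,c["cx"]],[0,c["fy"],c["cy"]],[0,0,1]])
    return cv2.projectPoints(np.atleast_2d(p).astype(float),c["rvec"],c["tvec"],K,None)[0][:,0]
def masks(im):
    h=cv2.cvtColor(im,cv2.COLOR_BGR2HSV);H,S,V=h[...,0].astype(int),h[...,1],h[...,2]
    red=((H<6)|(H>172))&(S>120)&(V>80)
    yel=(H>=22)&(H<34)&(S>140)&(V>90)
    brass=(H>=10)&(H<26)&(S>80)&(V>50)
    return red,yel,brass
E
python3 - <<'E'
from h import *
for n in("top","scene"):
    im=cv2.imread(f"pics/{n}0.png")
    for nm,m,z in zip(("red","yel","brass"),masks(im),(92,92,110)):
        k,l,st,ce=cv2.connectedComponentsWithStats(m.astype(np.uint8))
        for i in range(1,k):
            if st[i,4]<8: continue
            w=ray(n,ce[i],z)[0]
            if 300<w[0]<800 and abs(w[1])<350: print(n,nm,st[i],ce[i].round(1),w.round(1))
im=cv2.imread("pics/top0.png")[125:255,225:370]
cv2.imwrite("pics/crop0.png",cv2.resize(im,None,fx=5,fy=4.6,interpolation=cv2.INTER_CUBIC))
im=cv2.imread("pics/scene0.png")[170:285,190:345]
cv2.imwrite("pics/crop1.png",cv2.resize(im,None,fx=5,fy=5,interpolation=cv2.INTER_CUBIC))
E
```

```text
top red [170 129  14  32 211] [176.7 144.6] [693.8 323.7]
top red [250 199  17   7  39] [258. 202.] [525.5  95.3]
top yel [289 147  10  10  64] [293.8 151.5] [666.5  -6.3]
top brass [276 169   8   9  49] [279.5 173.2] [601.2  34.3]
top brass [346 173   8   8  43] [349.1 176.6] [ 587.8 -155.4]
top brass [225 198   8   8  44] [228.6 201.6] [525.5 173.9]
top brass [289 207   8   8  46] [292.4 210.6] [497.4   1.2]
scene red [295 216  16   7  19] [302.4 218.5] [523.5  97. ]
scene yel [226 219  12   9  66] [231.7 223. ] [668.4  -3.9]
scene brass [282 191   8   8  51] [285.  194.1] [504.6  10.9]
scene brass [211 204   7   8  46] [214.1 207.2] [676.9 -63.9]
scene brass [259 213   8   9  58] [262.7 216.5] [608.2  43.6]
scene brass [225 218  14  11 108] [231.3 223.1] [682.   13.4]
scene brass [319 261   8   9  64] [322.3 264.8] [617.  257.3]
```

View pics/crop0.png

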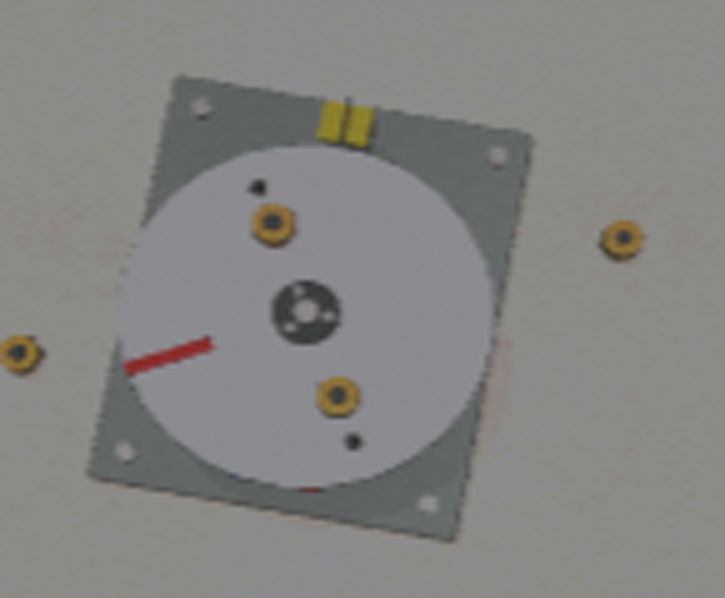

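View pics/crop1.png

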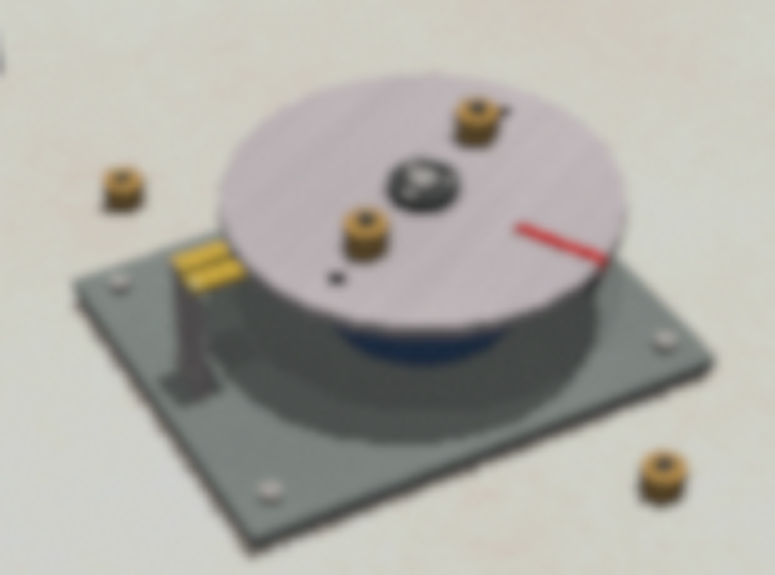

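```bash
python3 - <<'E'
from h import *
from scipy.optimize import least_squares
im=cv2.imread("pics/top0.png")
h=cv2.cvtColor(im,cv2.COLOR_BGR2HSV).astype(int)
b=im.astype(int)
# disc is slightly purple/bright: compare to green-grey plate
m=((b[...,0]-b[...,1])>2)
roi=np.zeros(m.shape,bool);roi[135:250,235:340]=1
m=(m&roi).astype(np.uint8)
m=cv2.morphologyEx(m,cv2.MORPH_OPEN,np.ones((3,3)))
c=max(cv2.findContours(m,cv2.RETR_EXTERNAL,cv2.CHAIN_APPROX_NONE)[0],key=cv2.contourArea)
c=cv2.convexHull(c)[:,0]
w=ray("top",c,92)
f=lambda p:np.hypot(w[:,0]-p[0],w[:,1]-p[1])-p[2]
r=least_squares(f,[549,18,105],loss="soft_l1",f_scale=1.5)
print(r.x,np.abs(r.fun).max(),len(w))
C=r.x[:2]
print("hub",ray("top",[225+305/5,125+312/4.6],101))
for nm,uv,z in(("mark",[258,202],92),("yel",[293.8,151.5],92),("sr",[279.5,173.2],108),("sl",[292.4,210.6],108)):
    v=ray("top",[uv],z)[0]-C;print(nm,(v+C).round(1),np.hypot(*v).round(1),np.arctan2(v[1],v[0]).round(3))
E
```

```text
[549.4732418   18.31093421 103.49119026] 1.8227400615493963 33
hub [[548.02405098  17.53370185]]
mark [525.5  95.3] 80.7 1.873
yel [666.6  -6.4] 119.7 -0.208
sr [601.7  34.3] 54.7 0.297
sl [497.7   1.1] 54.6 -2.82
```

Emit:
send_rows --series '[{"dx": -1, "dy": -1.1, "dz": 0, "spin": 4, "grip": 0}, {"dx": -3, "dy": -3.3, "dz": 0, "spin": 9, "grip": 0}, {"dx": -5.5, "dy": -6, "dz": 0, "spin": 14, "grip": 0}, {"dx": -8, "dy": -8.8, "dz": 0, "spin": 19, "grip": 0}, {"dx": -10.5, "dy": -11.6, "dz": 0, "spin": 24, "grip": 0}, {"dx": -13, "dy": -14.3, "dz": 0, "spin": 29, "grip": 0}, {"dx": -15.5, "dy": -17, "dz": 0, "spin": 34, "grip": 0}, {"dx": -18, "dy": -19.8, "dz": 0, "spin": 39, "grip": 0}]' --grip_force 20

```text
clock: 0.77
position: [346.2, 372.4, 238.2]
tool_rot: [0.51, 0.86, -0.0, -0.0]
wrist_force: [0.6, -1.4, 0.6]
grip_width: 37.2
```

Emit:
send_rows --series '[{"dx": -3.7, "dy": -0.6, "dz": 0, "spin": 5, "grip": 0}, {"dx": -7.4, "dy": -1.1, "dz": 0, "spin": 10, "grip": 0}, {"dx": -11.1, "dy": -1.7, "dz": 0, "spin": 15, "grip": 0}, {"dx": -14.8, "dy": -2.3, "dz": 0, "spin": 20, "grip": 0}, {"dx": -18.5, "dy": -2.8, "dz": 0, "spin": 25, "grip": 0}, {"dx": -22.2, "dy": -3.4, "dz": 0, "spin": 29, "grip": 0}, {"dx": -25.9, "dy": -4, "dz": 0.5, "spin": 32, "grip": 0}, {"dx": -29.6, "dy": -4.5, "dz": 1, "spin": 33, "grip": 0}]'

```text
clock: 1.43
position: [450.0, 91.5, 228.8]
tool_rot: [0.733, 0.68, 0.0, 0.0]
wrist_force: [0.7, 0.5, -0.3]
grip_width: 0.3
```

Emit:
send_rows --series '[{"dx": -3, "dy": 1.3, "dz": 0.5, "spin": 0, "grip": 0}, {"dx": -6, "dy": 2.7, "dz": 1.5, "spin": 0, "grip": 0}, {"dx": -9, "dy": 4, "dz": 3.5, "spin": 0, "grip": 0}, {"dx": -11, "dy": 5, "dz": 6, "spin": 0, "grip": 0}, {"dx": -12, "dy": 5.4, "dz": 8.5, "spin": 0, "grip": 0}, {"dx": -12, "dy": 5.4, "dz": 9.9, "spin": 0, "grip": 0}, {"dx": -12, "dy": 5.4, "dz": 9.9, "spin": 0, "grip": 0}, {"dx": -12, "dy": 5.4, "dz": 9.9, "spin": 0, "grip": 0}]'

```text
clock: 2.1
position: [494.0, -30.3, 128.6]
tool_rot: [0.732, 0.681, -0.001, -0.001]
wrist_force: [0.1, -0.3, -0.4]
grip_width: 0.7
```

```bash
python3 - <<'E'
from h import *
s=env.get_state();print(s['clock'],s['position'],s['tool_rot'],s['wrist_force'])
a=cams.grab_frame("scene");cv2.imwrite("pics/s2.png",cv2.resize(a[140:300,170:370],None,fx=4,fy=3.7,interpolation=cv2.INTER_CUBIC))
print(proj("scene",[s['position'],[495,-30,92]]), [(proj("scene",[s['position']])[0]-[170,140])*[4,3.7]])
E
```

```text
2.1 [493.97429896 -30.27685023 128.58059881] [ 0.73216861  0.68112156 -0.00099721 -0.00124718] [ 0.10569308 -0.25729709 -0.36609504]
[[277.72483571 179.82207511]
 [277.32549183 191.20608087]] [array([430.89934283, 147.3416779 ])]
```

View pics/s2.png

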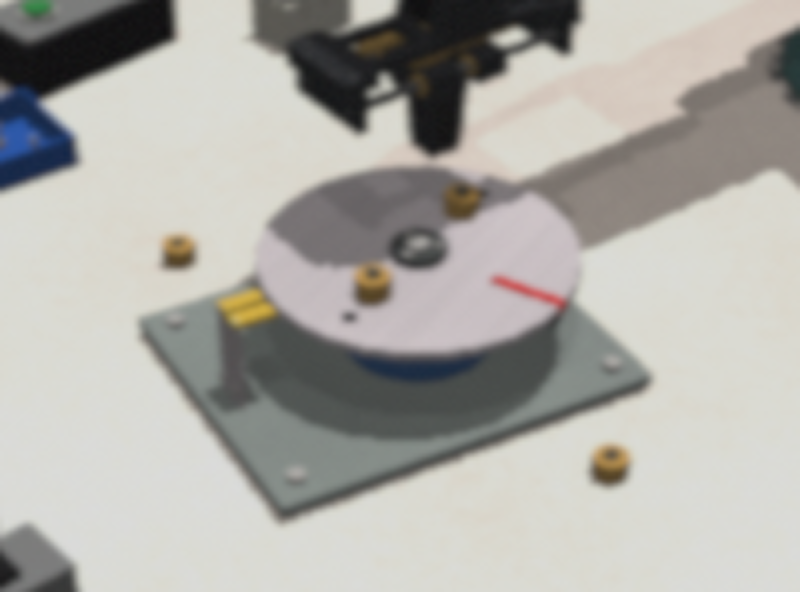

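Emit:
send_rows --series '[{"dx": 0, "dy": 0, "dz": 1.2, "spin": 0, "grip": 0}, {"dx": 0, "dy": 0, "dz": 2.4, "spin": 0, "grip": 0}, {"dx": 0, "dy": 0, "dz": 3, "spin": 0, "grip": 0}, {"dx": 0, "dy": 0, "dz": 3, "spin": 0, "grip": 0}]'

```text
clock: 2.48
position: [493.6, -29.7, 97.9]
tool_rot: [0.732, 0.682, -0.001, -0.001]
wrist_force: [-0.4, 0.7, -0.7]
grip_width: 0.4
```

Emit:
send_rows --series '[{"dx": 0.2, "dy": 0, "dz": 0, "spin": 0, "grip": 0}, {"dx": 0.6, "dy": 0, "dz": 0, "spin": 0, "grip": 0}, {"dx": 1.1, "dy": 0, "dz": 0, "spin": 0, "grip": 0}, {"dx": 1.8, "dy": 0, "dz": 0, "spin": 0, "grip": 0}, {"dx": 2.7, "dy": 0, "dz": 0, "spin": 0, "grip": 0}, {"dx": 3.75, "dy": 0, "dz": 0, "spin": 0, "grip": 0}, {"dx": 4.8, "dy": 0, "dz": 0, "spin": 0, "grip": 0}, {"dx": 5, "dy": 0, "dz": -2, "spin": 0, "grip": 0}]'

```text
clock: 3.15
position: [496.0, 21.8, 116.5]
tool_rot: [0.732, 0.682, -0.002, -0.003]
wrist_force: [-1.2, -0.3, -0.5]
grip_width: 0.5
```

Emit:
send_rows --series '[{"dx": 0, "dy": 0, "dz": -2, "spin": 0, "grip": 0}]'

```text
clock: 3.23
position: [497.6, 21.5, 138.9]
tool_rot: [0.731, 0.682, -0.001, -0.001]
wrist_force: [1.2, -0.7, 0.2]
grip_width: 0.7
```

```bash
cat > m.py <<'E'
from h import *
C=np.array([549.3,18.])
def mark(tag):
    t=env.get_state()['clock']
    im=cams.grab_frame("scene");cv2.imwrite(f"pics/{tag}.png",im)
    red=masks(im)[0]
    v,u=np.nonzero(red);w=ray("scene",np.c_[u,v],92)-C
    r=np.hypot(*w.T);w=w[(r<112)&(r>45)]
    if len(w)<4: return t,None,len(w)
    return t,np.arctan2(*w.mean(0)[::-1]),len(w)
if __name__=="__main__":
    import sys
    s=env.get_state();print(s['clock'],s['position'],s['wrist_force'])
    P=[]
    for i in range(int(sys.argv[2])):
        P.append(mark(f"{sys.argv[1]}_{i}"));print(P[-1])
    P=[p for p in P if p[1] is not None]
    if len(P)>1:
        a=np.unwrap([p[1] for p in P]);t=[p[0] for p in P];print("w",np.polyfit(t,a,1)[0])
E
python3 m.py f 3
```

```text
3.2333 [497.62699754  21.47647021 138.90705163] [ 1.21883015 -0.72650445  0.2392906 ]
(3.2333, np.float64(0.7482568463559021), 34)
(3.2833, np.float64(0.6211091175866631), 31)
(3.3333, np.float64(0.4971293379069643), 32)
w -2.5112750844893634
```

Emit:
send_rows --series '[{"dx": -1, "dy": 0.6, "dz": 0, "spin": 0, "grip": 0}, {"dx": -2.6, "dy": 1.6, "dz": 0, "spin": 0, "grip": 0}, {"dx": -4.4, "dy": 2.7, "dz": 0, "spin": 0, "grip": 0}, {"dx": -6.2, "dy": 3.8, "dz": 0, "spin": 0, "grip": 0}, {"dx": -7.6, "dy": 4.6, "dz": 0, "spin": 0, "grip": 0}, {"dx": -8.4, "dy": 5.05, "dz": 0, "spin": 0, "grip": 0}, {"dx": -8.4, "dy": 5.05, "dz": 0.5, "spin": 0, "grip": 0}, {"dx": -8.4, "dy": 5.05, "dz": 1, "spin": 0, "grip": 0}]'

```text
clock: 4.05
position: [542.9, -68.1, 128.9]
tool_rot: [0.732, 0.681, -0.0, -0.0]
wrist_force: [-0.1, -0.4, -0.2]
grip_width: 0.9
```

Emit:
send_rows --series '[{"dx": 0, "dy": 0, "dz": 0.7, "spin": 0, "grip": 0}, {"dx": 0, "dy": 0, "dz": 1.4, "spin": 0, "grip": 0}, {"dx": 0, "dy": 0, "dz": 2.0, "spin": 0, "grip": 0}, {"dx": 0, "dy": 0, "dz": 2.5, "spin": 0, "grip": 0}, {"dx": 0, "dy": 0, "dz": 2.5, "spin": 0, "grip": 0}, {"dx": 0, "dy": 0, "dz": 2.5, "spin": 0, "grip": 0}, {"dx": 0, "dy": 0, "dz": 2.5, "spin": 0, "grip": 0}, {"dx": 0, "dy": 0, "dz": 2.5, "spin": 0, "grip": 0}]'

```text
clock: 4.72
position: [543.5, -67.7, 105.2]
tool_rot: [0.732, 0.681, 0.0, 0.0]
wrist_force: [-1.1, -0.8, 1.1]
grip_width: 0.3
```

```bash
python3 m.py g 4; python3 -c "
import cv2
a=cv2.imread('pics/g_3.png');cv2.imwrite('pics/g3c.png',cv2.resize(a[140:300,170:370],None,fx=4,fy=3.7,interpolation=cv2.INTER_CUBIC))"
```

```text
4.7167 [543.52135686 -67.74862424 105.20657273] [-1.13622212 -0.8091296   1.12160665]
(4.7167, np.float64(-2.839369274522784), 13)
(4.7667, np.float64(-2.9615459155255364), 15)
(4.8167, np.float64(-3.0828359803105094), 13)
(4.8667, np.float64(3.088407402419322), 13)
w -2.375031910994825
```

View pics/g3c.png

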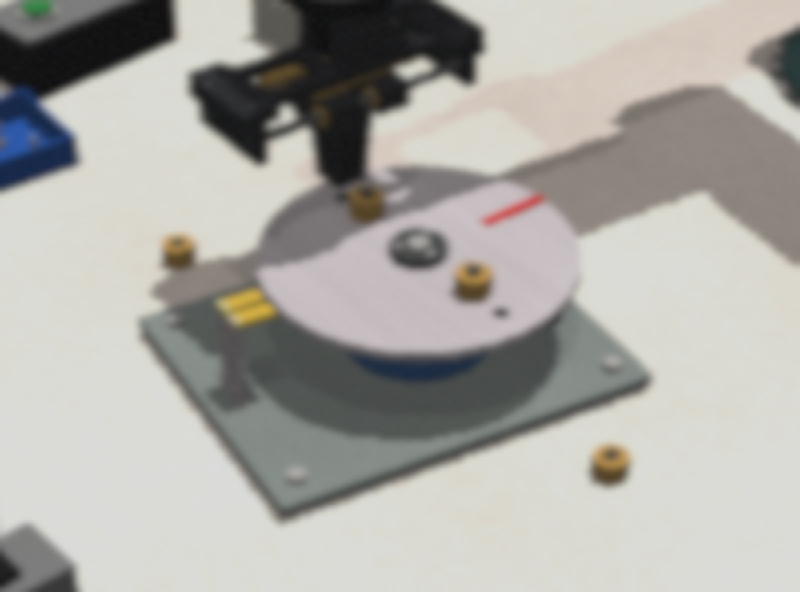

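Emit:
send_rows --series '[{"dx": 0, "dy": 0, "dz": 0.3, "spin": 0, "grip": 0}, {"dx": 0, "dy": 0, "dz": 0.6, "spin": 0, "grip": 0}, {"dx": 0, "dy": 0, "dz": 0.7, "spin": 0, "grip": 0}, {"dx": 0, "dy": 0, "dz": 0.7, "spin": 0, "grip": 0}, {"dx": 0, "dy": 0, "dz": 0.7, "spin": 0, "grip": 0}, {"dx": 0, "dy": 0, "dz": 0.7, "spin": 0, "grip": 0}, {"dx": 0, "dy": 0, "dz": 0.7, "spin": 0, "grip": 0}, {"dx": 0, "dy": 0, "dz": 0.7, "spin": 0, "grip": 0}]'

```text
clock: 5.58
position: [543.2, -67.8, 97.8]
tool_rot: [0.732, 0.681, 0.0, 0.0]
wrist_force: [-0.1, -0.6, 0.3]
grip_width: 0.6
```

Emit:
send_rows --series '[{"dx": 0, "dy": 0, "dz": 0, "spin": 0, "grip": 0}, {"dx": 0, "dy": 0, "dz": 0, "spin": 0, "grip": 0}, {"dx": 0, "dy": 0, "dz": 0, "spin": 0, "grip": 0}, {"dx": 0, "dy": 0, "dz": 0, "spin": 0, "grip": 0}, {"dx": 0, "dy": 0, "dz": 0, "spin": 0, "grip": 0}, {"dx": 0, "dy": 0, "dz": 0, "spin": 0, "grip": 0}, {"dx": 0, "dy": 0, "dz": 0, "spin": 0, "grip": 0}, {"dx": 0, "dy": 0, "dz": 0, "spin": 0, "grip": 0}]'

```text
clock: 6.25
position: [543.1, -67.8, 97.7]
tool_rot: [0.732, 0.681, -0.0, -0.0]
wrist_force: [-0.7, 0.4, 0.6]
grip_width: 0.7
```

Emit:
send_rows --series '[{"dx": 0, "dy": 0, "dz": 0, "spin": 0, "grip": 0}, {"dx": 0, "dy": 0, "dz": 0, "spin": 0, "grip": 0}, {"dx": 0, "dy": 0, "dz": 0, "spin": 0, "grip": 0}, {"dx": 0, "dy": 0, "dz": 0, "spin": 0, "grip": 0}, {"dx": 0, "dy": 0, "dz": 0, "spin": 0, "grip": 0}, {"dx": 0, "dy": 0, "dz": 0, "spin": 0, "grip": 0}, {"dx": 0, "dy": 0, "dz": 0, "spin": 0, "grip": 0}, {"dx": 0, "dy": 0, "dz": 0, "spin": 0, "grip": 0}]'

```text
clock: 6.92
position: [543.1, -67.8, 97.7]
tool_rot: [0.732, 0.681, -0.0, -0.0]
wrist_force: [0.9, -0.7, -0.3]
grip_width: 0.3
```

Emit:
send_rows --series '[{"dx": 0, "dy": 0, "dz": 0, "spin": 0, "grip": 0}, {"dx": 0, "dy": 0, "dz": 0, "spin": 0, "grip": 0}, {"dx": 0, "dy": 0, "dz": 0, "spin": 0, "grip": 0}, {"dx": 0, "dy": 0, "dz": 0, "spin": 0, "grip": 0}, {"dx": 0, "dy": 0, "dz": 0, "spin": 0, "grip": 0}, {"dx": 0, "dy": 0, "dz": 0, "spin": 0, "grip": 0}, {"dx": 0, "dy": 0, "dz": 0, "spin": 0, "grip": 0}, {"dx": 0, "dy": 0, "dz": 0, "spin": 0, "grip": 0}]'

```text
clock: 7.58
position: [543.1, -67.8, 97.7]
tool_rot: [0.732, 0.681, -0.0, 0.0]
wrist_force: [0.7, -0.5, 0.7]
grip_width: 0.2
```

Emit:
send_rows --series '[{"dx": 0, "dy": 0, "dz": 0, "spin": 0, "grip": 0}, {"dx": 0, "dy": 0, "dz": 0, "spin": 0, "grip": 0}, {"dx": 0, "dy": 0, "dz": 0, "spin": 0, "grip": 0}, {"dx": 0, "dy": 0, "dz": 0, "spin": 0, "grip": 0}, {"dx": 0, "dy": 0, "dz": 0, "spin": 0, "grip": 0}, {"dx": 0, "dy": 0, "dz": 0, "spin": 0, "grip": 0}, {"dx": 0, "dy": 0, "dz": 0, "spin": 0, "grip": 0}, {"dx": 0, "dy": 0, "dz": 0, "spin": 0, "grip": 0}]'

```text
clock: 8.25
position: [543.1, -67.8, 97.7]
tool_rot: [0.732, 0.681, 0.0, -0.0]
wrist_force: [-0.1, -0.5, 0.1]
grip_width: 0.6
```

```bash
python3 m.py k 3
```

```text
8.25 [543.10414123 -67.76752014  97.71594484] [-0.05689448 -0.47499559  0.10270893]
(8.25, np.float64(1.8935313199579769), 19)
(8.3, np.float64(1.7845470715237304), 23)
(8.35, np.float64(1.6811534810870001), 24)
w -2.123778388709703
```

Emit:
send_rows --series '[{"dx": 0, "dy": 0, "dz": 0.2, "spin": 0, "grip": 0}, {"dx": 0, "dy": 0, "dz": 0.4, "spin": 0, "grip": 0}, {"dx": 0, "dy": 0, "dz": 0.43, "spin": 0, "grip": 0}, {"dx": 0, "dy": 0, "dz": 0.43, "spin": 0, "grip": 0}]'

```text
clock: 8.73
position: [542.8, -67.7, 93.0]
tool_rot: [0.732, 0.681, -0.0, -0.0]
wrist_force: [-1.0, -0.3, 1.1]
grip_width: 0.3
```

```bash
python3 m.py l 2
```

```text
8.7333 [542.80653134 -67.73816678  93.02735754] [-1.0155041  -0.29602525  1.12835357]
(8.7333, np.float64(0.8922006158970273), 35)
(8.7833, np.float64(0.7894601765007724), 35)
w -2.0548087879251
```

Emit:
send_rows --series '[{"dx": 0, "dy": 0, "dz": 0, "spin": 0, "grip": 0}, {"dx": 0, "dy": 0, "dz": 0, "spin": 0, "grip": 0}, {"dx": 0, "dy": 0, "dz": 0, "spin": 0, "grip": 0}, {"dx": 0, "dy": 0, "dz": 0, "spin": 0, "grip": 0}, {"dx": 0, "dy": 0, "dz": 0.25, "spin": 0, "grip": 0}, {"dx": 0, "dy": 0, "dz": 0.25, "spin": 0, "grip": 0}]'

```text
clock: 9.33
position: [544.7, -68.0, 92.4]
tool_rot: [0.732, 0.681, 0.001, 0.001]
wrist_force: [-0.9, 0.2, 5.4]
grip_width: 0.3
```

```bash
python3 m.py n 3;  python3 -c "
import cv2
a=cv2.imread('pics/n_2.png');cv2.imwrite('pics/n2c.png',cv2.resize(a[140:300,170:370],None,fx=4,fy=3.7,interpolation=cv2.INTER_CUBIC))"
```

```text
9.3333 [544.65964514 -67.97432109  92.37922911] [-0.94399526  0.18558755  5.39897481]
(9.3333, np.float64(-0.08517254178619221), 22)
(9.3833, np.float64(-0.08857913858354177), 21)
(9.4333, np.float64(-0.08857913858354177), 21)
w -0.0340659679734961
```

View pics/n2c.png

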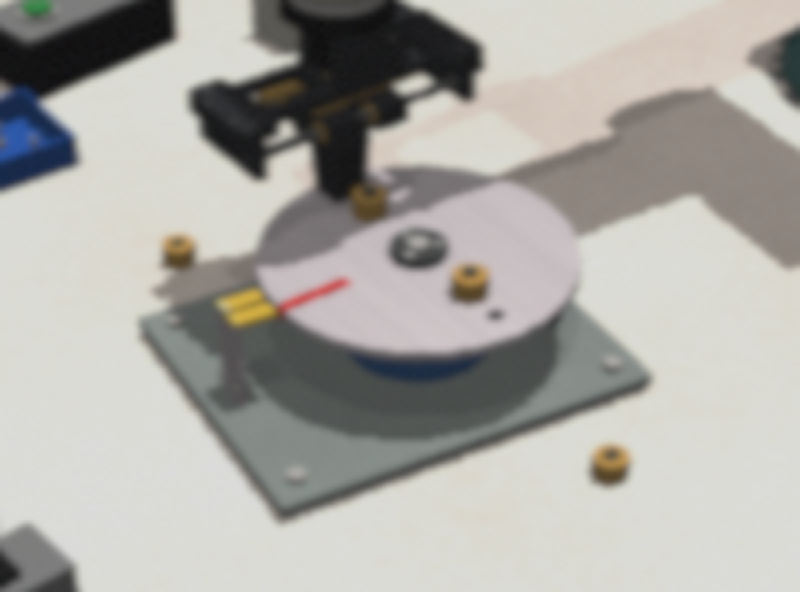

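Emit:
send_rows --series '[{"dx": 0, "dy": -0.15, "dz": 0, "spin": 0, "grip": 0}, {"dx": 0, "dy": -0.35, "dz": 0, "spin": 0, "grip": 0}, {"dx": 0, "dy": -0.6, "dz": 0, "spin": 0, "grip": 0}, {"dx": 0, "dy": -0.8, "dz": 0, "spin": 0, "grip": 0}, {"dx": 0, "dy": -0.9, "dz": 0, "spin": 0, "grip": 0}, {"dx": 0, "dy": -0.9, "dz": 0, "spin": 0, "grip": 0}]'

```text
clock: 9.98
position: [535.5, -66.9, 92.4]
tool_rot: [0.732, 0.681, 0.001, 0.001]
wrist_force: [0.6, 1.7, 6.1]
grip_width: 0.4
```

```bash
cat > q.py <<'E'
from m import *
import sys
tag=sys.argv[1]
print(mark(tag),mark(tag));s=env.get_state();print(s['position'],s['wrist_force'],s['wrist_torque'])
for n in("scene","top"):
    im=cams.grab_frame(n);cv2.imwrite(f"pics/{tag}{n}.png",im)
    for nm,mm in zip(("red","yel"),masks(im)):
        v,u=np.nonzero(mm);w=ray(n,np.c_[u,v],92)-C;r=np.hypot(*w.T)
        w=w[(r<140)&(r>(100 if nm=="yel" else 45))]
        if len(w): a=w.mean(0);print(n,nm,len(w),a.round(1),np.arctan2(a[1],a[0]).round(3))
a=cv2.imread(f'pics/{tag}top.png');cv2.imwrite(f'pics/{tag}tc.png',cv2.resize(a[125:255,225:370],None,fx=5,fy=4.6,interpolation=cv2.INTER_CUBIC))
a=cv2.imread(f'pics/{tag}scene.png');cv2.imwrite(f'pics/{tag}sc.png',cv2.resize(a[190:260,210:310],None,fx=7,fy=7,interpolation=cv2.INTER_CUBIC))
E
python3 q.py r
```

```text
(9.9833, np.float64(-0.19869236899637635), 18) (10.0333, np.float64(-0.19869236899637635), 18)
[535.59193113 -66.93032004  92.3837631 ] [0.39954519 2.24274136 6.03609444] [ 0.18941558 -0.01356294  0.0031224 ]
scene red 19 [ 82.4 -16.5] -0.197
scene yel 62 [117.5 -22.5] -0.189
top red 35 [ 79.6 -15.8] -0.196
top yel 62 [118.7 -23.3] -0.194
```

View pics/rsc.png

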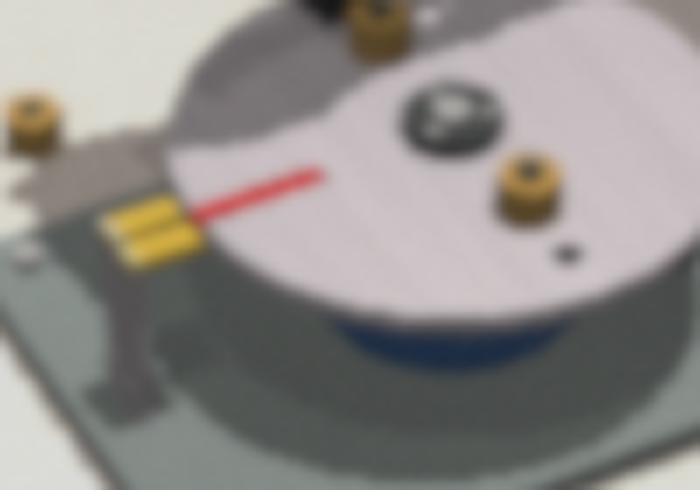

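View pics/rtc.png

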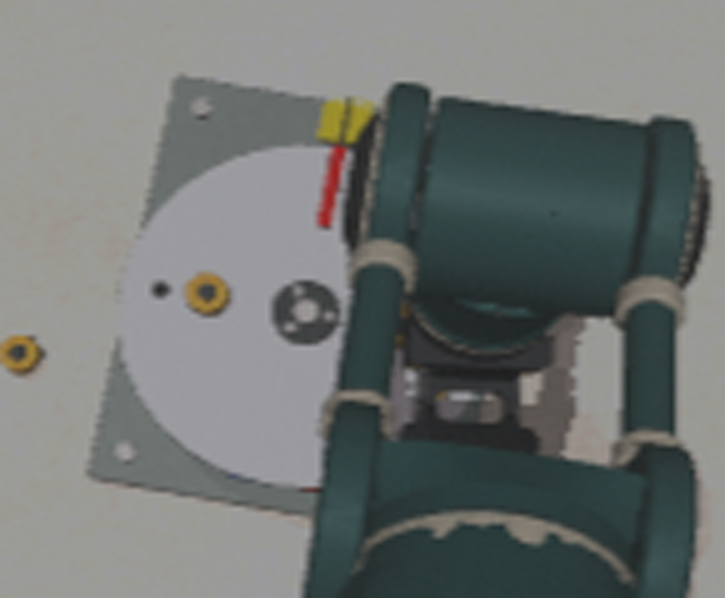

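The red mark meets the black centre line in both views: mark at about -0.197 rad, plate at about -0.19. The disc is still and the fingertip presses with about 6 N. I'll hand it in now.

```bash
python3 - <<'E'
from m import *
print(mark("z"));s=env.get_state();print(s['clock'],s['wrist_force'],s['qd'].round(4))
order.close_job()
E
```

```text
(10.1833, np.float64(-0.19748138165847398), 19)
10.2333 [0.40417858 1.32219764 7.32002746] [-0.0002  0.0012 -0.0009 -0.001  -0.0001 -0.0004]
the job is handed in; nothing more can be done
```

The disc is stopped with its red mark on the index plate, the fingertip is still holding it, and I've handed the job in at about 10.2 s. The hand-in gives no verdict, so what follows comes from my own measurements.

- **Flick:** I pushed one brass stud with the closed fingertips. The disc ran clockwise at 2.5 rad/s and was free from about 3.2 s to 9.2 s. It had slowed only to about 2.05 rad/s by the last check before braking.
- **Brake:** I pressed a fingertip on the outer face, timed from the camera images. The disc stopped about 0.1 rad (roughly 10 mm) short of the index line. I corrected this by dragging it slowly with the same fingertip still pressed down.
- **Final position:** The mark is at -0.197 rad in both cameras. The index plate measures -0.189 rad in one camera and -0.194 rad in the other, so the mark is less than 1 mm off the centre line.
- **Stillness and force:** The mark held steady over 0.2 s of images. The fingertip presses with 6 to 7 N.
- **Unit and bench:** The unit showed no measurable shift, judging by where the index plate sits in the images. I only checked that the other things on the bench hadn't moved by glancing at the pictures.

No checks failed. The two cameras differed by up to about 0.02 rad on the plate's direction in the first pictures, and by only 0.005 rad at the end.

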